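# Try square lamp collars on the fitting pin

### The arm

A 7-joint arm with a two-finger parallel gripper is mounted at the origin on the work surface. World frame = base frame: x ahead of the robot, y to its left, z up, the work surface at z = 0. Lengths are in m, angles in rad, forces in N, time in s.
With the tool pointing down it reaches from about 0.35 to 0.9 m from the base axis. Payload 8.1 kg.
Tool frame: the origin (TCP) lies between the finger pads; the fingertips stand 25 mm ahead of it and the grasp point (between the pads) lies 6 mm ahead of it; z points along the fingers, y is the direction in which the jaws open and shut (so a half turn about z gives the same grasp; the last joint's range is limited). The gripper opens to 92 mm and grips with 3 to 60 N. Pads are 19 mm wide; open, the fingers measure 130 mm over their backs; the gripper's body (75 mm by 190 mm) begins 47 mm behind the grasp point.
Start: joints at [1.1, 0.434, 0.025, 1.573, -0.012, 1.134, -0.075], TCP at [0.225, -0.583, 0.252] pointing down, gripper open.
Joint ranges: [-2.62, 2.62], [-0.44, 2.09], [-1.27, 1.32], [0.08, 2.57], [-1.32, 4.46], [0.12, 2], [-2.74, 2.74]. Speed limits (rad/s): [2.22, 2.22, 3.01, 3.01, 3.14, 3.14, 3.14].

### API

Orientations are given as a rotation vector (axis times angle).
In Python, from cell import * gives the robot as it stands.
- The arm moves only by the shell command python3 -m jog 'ROWS' [FORCE]. ROWS is JSON, one flat list of numbers, 5 for each row, row after row: the finger opening in mm, from 0 to 91.8, then the shift along the tool's x, y, z in units of 40 mm (1.0 is 40 mm), then the turn about the tool's z in units of 6 degrees (1.0 is 6 degrees). A call has 1 to 20 rows; each row shifts and turns the pose as measured when the row begins, along the tool's axes as they then stand; what a row does not reach is not made up. A row lasts 1/12 s, in which the tool goes at most 41.7 mm and 7.16 degrees, less where a joint would pass 70% of its speed; a pose out of reach is approached as far as the arm can. A call is refused whole if a number of a shift passes 1 or a number of a turn 1, either way. A call with a gripper value outside its range is refused whole. The fingers move at their own pace and stop on an object; FORCE is the grip in N (left out, the last holds). Time passes only in rows, so rows that do not move let the fingers close. It gives the time, the measured TCP pose, the force and the opening at its end, in the units of the state.
- observe(): the state, without advancing time (a new reading comes with each control period).
- get_image(name): name is "scene" or "top" or "wrist"; returns the picture (420x560x3 uint8, red, green, blue); there is no depth.
- camera_params(name): a dict with "intrinsics" (3x3 intrinsics, pixels), "dist_coeffs" ([k1, k2, p1, p2, k3] as OpenCV has them; the pictures are not rectified), "xyz" and "orientation" of the camera in the world. Camera axes: x right, y down, z forward; pixel columns grow to the right and rows downward; lengths in m; the calibration is good to about 2 mm. A picture is of the moment at which its call begins: read the wrist's pose just before it. camera_params takes no time and is no camera call; for the wrist camera it gives the pose at the moment of the call.
- sign_off(): hands the job in, once; it reports no verdict.
The state is a dict: "clock": time; "joints": joint angles; "dq": joint speeds; "joint_efforts": joint torques, N m; "position": TCP position; "ee_rot": TCP orientation; "force": force on the tool from outside, world axes, zero at the start; "ft_torque": the same for the moment, N m; "width": opening from 0.0 (shut) to 1.0 (fully open).
Only numpy, scipy, OpenCV 4.12 (cv2) and the standard library are available. Lean on these libraries where they do the work, as an engineer would, in place of code of your own. Each camera call takes 0.05 s, during which the arm holds its last target. There are 200 camera calls.

### The job

One of the two square brass collars fits the lamp pin of the wooden fitting jig; find out which by laying a collar in the jig's channel and pushing it along from behind onto the horizontal pin, without forcing it. Leave the collar that fits pushed fully home against the shoulder on the pin, and put the one that does not fit in the wooden tray. Leave everything else where it is.

Things in the scene. Friction and masses are not known exactly. Their poses are not given: they have to be found in the camera images.
- collar_a: Square brass collar A: 36 x 36 mm block, 45 mm long, lying on its side, a round hole through its length. Origin: centre of the block, on the hole's axis (18 mm above what it lies on); x along the hole, z up. Ends alike (mouth 26 mm wide, 6 mm deep, then narrower). The two collars look the same: the bore of one fits the pin, the other is too narrow; only trying tells which. About 0.3 kg.
- collar_b: Square brass collar B: 36 x 36 mm block, 45 mm long, lying on its side, a round hole through its length. Origin: centre of the block, on the hole's axis (18 mm above what it lies on); x along the hole, z up. Ends alike (mouth 26 mm wide, 6 mm deep, then narrower). The two collars look the same: the bore of one fits the pin, the other is too narrow; only trying tells which. About 0.3 kg.
- jig: Wooden fitting jig, fixed: base 150 x 96 mm, 12 mm thick. Origin on the counter under the channel's middle line; x along the channel to the shoulder, z up. Channel 39 mm wide, floor at z = 12 mm, open end at x = -80 mm. From x = -80 to 16 mm low rails with flared tops (10 mm above the floor, outer sides at y = +/-32 mm). A collar lies in it with its x along the jig's x.
- jig_tip (a point): Centre of the free end of the jig's pin: round brass, 18 mm thick, 42 mm long, bevelled tip, level along the channel, 30 mm above the counter; axes as the jig's. In jig x: tip 8 mm, shoulder 50 mm. Beside the pin, x = 16 to 58 mm, tall cheeks (34 mm above the floor, 12 mm thick) keep fingers from straddling a collar.
- jig_shoulder (a point): Centre of the shoulder's face (32 mm boss) where the pin ends, 30 mm above the counter, at jig x = 50 mm; axes as the jig's, x is the way to push. Behind it an end post, 68 mm above the counter, to x = 70 mm. A collar fully home has its centre at jig x = 27.5 mm; a too narrow one stops near x = -8 mm.
- tray: Wooden tray, open on top, fixed, 170 (local x) x 140 (local y) mm outside, 35 mm high, walls and floor 6 mm thick. Origin: centre of the underside, z up.
- cabinet_knob: Bystander: brass cabinet knob standing on its foot, 30 mm across, 28 mm high. Origin at the centre of its underside.
- lock_ring: Bystander: flat brass ring, 48 mm across, 8 mm thick, lying flat. Origin at the centre of its underside.
- lamp_shade: Bystander: brass cone lamp shade, 80 mm across at the foot, 85 mm high. Origin at the centre of its underside.
- screwdriver: Bystander: screwdriver, 170 mm long, lying along its local x. Origin under its middle.
- planter: Bystander: blue pot 92 mm across with a green plant, 120 mm high in all. Origin at the centre of its underside.
- oil_jar: Bystander: small amber jar, 44 mm across, 60 mm high. Origin at the centre of its underside.
Not all that is in view belongs to the job. What is shaped like the collar_a but pink is not meant.

How it is judged:
By the outcome, as a careful person would: the job done as asked, in the order asked, and still so for the second after the job is handed in, with the robot touching nothing.
It also fails if it takes over 72 s, if anything falls off the work surface, if the arm or the gripper's body presses on something with over 40 N, if the wrist force passes 120 N, or if a joint passes its speed limit or range.

## Working session

There is one attempt and no reset: what is moved stays moved. The work goes in short steps, Python scripts to look and compute and a shell command to move; the robot and the scene stay as the last step left them, time stands still between calls to the robot, and variables do not carry over. Pictures are saved under pics/ and viewed, about 8 in all and at most 12, crops included, and the job is handed in when it is done.

```bash
mkdir -p pics; ls; python3 - <<'E'
from cell import *
import cv2, numpy as np
s=observe(); print({k:np.round(v,3).tolist() for k,v in s.items()})
for n in ["scene","top","wrist"]:
    p=camera_params(n); print(n,{k:np.round(v,4).tolist() for k,v in p.items()})
    if n!="wrist":
        im=get_image(n); cv2.imwrite(f"pics/{n}0.png",cv2.resize(im[:,:,::-1],(800,600),interpolation=cv2.INTER_CUBIC))
        cv2.imwrite(f"pics/{n}_raw0.png",im[:,:,::-1])
E
```

```text
pics
{'clock': 0.0, 'joints': [1.1, 0.435, 0.025, 1.574, -0.012, 1.134, -0.075], 'dq': [0.001, 0.001, -0.001, -0.001, -0.0, 0.0, -0.001], 'joint_efforts': [0.0, -66.785, 0.985, -31.446, -0.061, 0.043, 0.0], 'position': [0.225, -0.583, 0.251], 'ee_rot': [-3.087, -0.574, 0.001], 'force': [-0.245, -0.277, -0.266], 'ft_torque': [0.026, -0.003, 0.038], 'width': 1.005}
scene {'intrinsics': [[383.0792, 0.0, 278.8598], [0.0, 383.0792, 207.8079], [0.0, 0.0, 1.0]], 'dist_coeffs': [-0.0354, 0.0, 0.0, 0.0, 0.0], 'xyz': [1.0006, 0.4894, 0.5042], 'orientation': [-0.8921, -2.3982, 1.2065]}
top {'intrinsics': [[504.5195, 0.0, 276.7998], [0.0, 504.5195, 213.7106], [0.0, 0.0, 1.0]], 'dist_coeffs': [0.0616, 0.0, 0.0, 0.0, 0.0], 'xyz': [0.3974, 0.0209, 1.2547], 'orientation': [-2.1472, 2.1357, -0.1722]}
wrist {'intrinsics': [[289.2961, 0.0, 274.3954], [0.0, 289.2961, 207.8133], [0.0, 0.0, 1.0]], 'dist_coeffs': [-0.0235, 0.0, 0.0, 0.0, 0.0], 'xyz': [0.2958, -0.5556, 0.3832], 'orientation': [2.3871, -1.6384, -0.2377]}
```

View pics/top0.png

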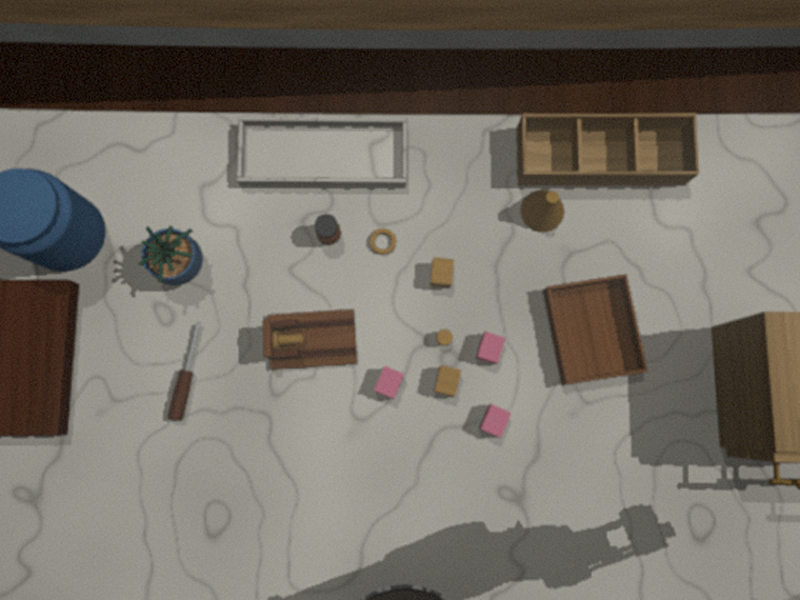

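View pics/scene0.png

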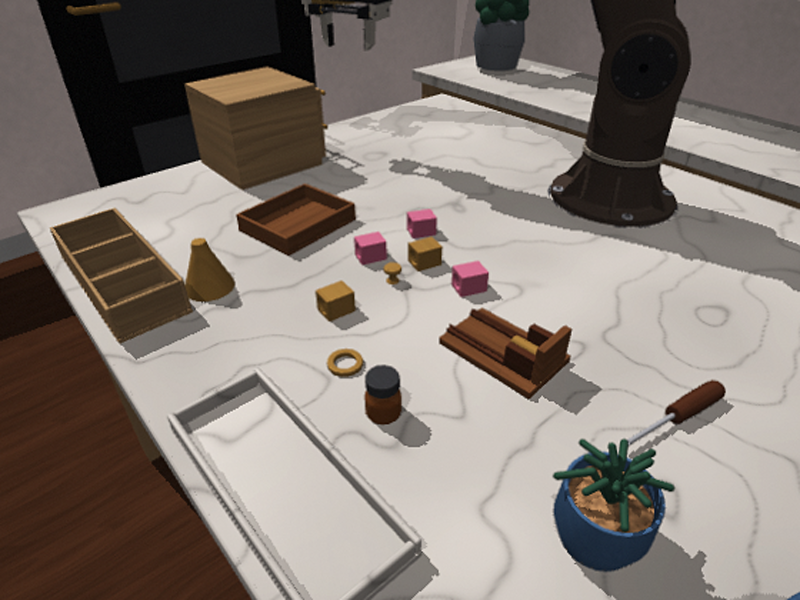

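```bash
cat > h.py <<'E'
from cell import *
import cv2, numpy as np
from scipy.spatial.transform import Rotation as R
def cam(n):
    p=camera_params(n); return [np.array(p[k],float) for k in("intrinsics","dist_coeffs","xyz")]+[R.from_rotvec(p["orientation"]).as_matrix()]
def back(c,px,z):
    K,d,t,Rm=c; u=cv2.undistortPoints(np.array(px,float).reshape(-1,1,2),K,d)[:,0]
    r=np.c_[u,np.ones(len(u))]@Rm.T; return t+r*((z-t[2])/r[:,2])[:,None]
def proj(c,X):
    K,d,t,Rm=c; return cv2.projectPoints(np.array(X,float).reshape(-1,3),cv2.Rodrigues(Rm.T)[0],-Rm.T@t,K,d)[0][:,0]
E
python3 - <<'E'
from h import *
im=cv2.imread("pics/top_raw0.png"); c=cam("top")
hsv=cv2.cvtColor(im,cv2.COLOR_BGR2HSV)
m=((hsv[...,1]>90)&(hsv[...,2]>40)).astype(np.uint8)
n,l,st,ce=cv2.connectedComponentsWithStats(m)
for i in range(1,n):
    if 40<st[i,4]<8000 and st[i,1]>120:
        pts=np.argwhere(l==i)[:,::-1].astype(np.float32)
        med=np.median(hsv[l==i],0)
        w=back(c,pts,0.036)[:,:2].astype(np.float32)
        r=cv2.minAreaRect(w)
        print((ce[i]*800/560).round(),st[i,4],med,np.round(r[0],3),np.round(r[1],3),round(r[2],1))
a=cv2.resize(im[170:310,180:370],(800,590),interpolation=cv2.INTER_CUBIC)
s=cv2.imread("pics/scene_raw0.png")[140:260,210:410]
s=cv2.resize(s,(800,480),interpolation=cv2.INTER_CUBIC)
o=np.vstack([cv2.resize(a,(540,398)),])
s2=cv2.resize(s,(800,480)); cv2.imwrite("pics/crop1.png",s2)
E
```

```text
[543. 209.] 558 [ 19. 106.  76.] [ 0.759 -0.238] [0.071 0.07 ] 12.5
[382. 240.] 128 [ 18. 119. 134.] [0.703 0.04 ] [0.043 0.042] 26.5
[187. 247.] 96 [ 17.  104.   99.5] [0.687 0.372] [0.043 0.03 ] 55.6
[175. 265.] 150 [ 15.  106.  110.5] [0.659 0.396] [0.028 0.05 ] 28.4
[441. 271.] 256 [ 18. 123. 139.] [ 0.65  -0.062] [0.034 0.045] 89.6
[593. 331.] 3628 [ 13. 120.  98.] [ 0.552 -0.321] [0.167 0.142] 9.4
[ 34. 355.] 5255 [ 10. 143.  62.] [0.501 0.62 ] [0.257 0.127] 0.5
[309. 339.] 1927 [ 13. 110.  97.] [0.532 0.164] [0.09  0.153] 4.5
[765. 393.] 4538 [ 18.  104.   68.5] [ 0.445 -0.581] [0.137 0.286] 85.1
[444. 337.] 87 [ 18. 123. 139.] [ 0.537 -0.066] [0.022 0.024] 0.3
[490. 347.] 240 [172.  96. 165.] [ 0.519 -0.144] [0.034 0.043] 71.7
[447. 380.] 273 [ 18. 123. 135.] [ 0.463 -0.07 ] [0.035 0.045] 75.4
[388. 382.] 225 [172.  96. 166.] [0.459 0.028] [0.033 0.041] 68.3
[180. 395.] 223 [ 10. 101.  78.] [0.437 0.375] [0.019 0.077] 79.0
[495. 420.] 248 [172.  95. 165.] [ 0.397 -0.149] [0.035 0.041] 64.3
```

View pics/crop1.png

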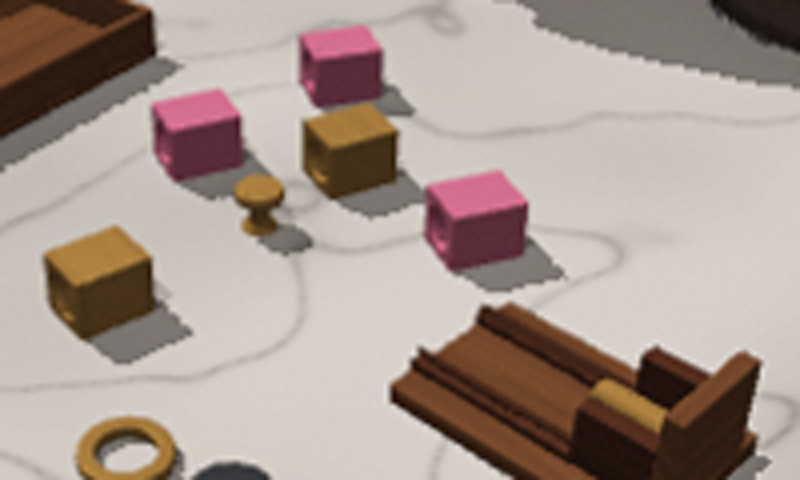

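The things that could be mistaken for a collar, in top-view pixels (800 px scale):
- **Brass collars:** (442,273) and (447,381). Both have holes facing ±x, so these are the two I want.
- **Pink look-alikes:** (389,383), (491,348) and (495,421).
- **Knob:** (444,338).

The crop confirms two brass blocks with the mouth facing world +x, and the jig's shoulder end facing +y. Next I'll move above them.

```bash
python3 -m jog '[60,0.69,-0.6,0,0, 60,0.69,-0.6,0,0, 60,0.69,-0.6,0,0, 60,0.69,-0.6,0,0, 60,0.69,-0.6,0,0, 60,0.69,-0.6,0,0, 60,0.69,-0.6,0,0, 60,0.69,-0.6,0,0, 60,0.69,-0.6,0,0, 60,0.69,-0.6,0,0, 60,0.69,-0.6,0,0, 60,0.69,-0.6,0,0, 60,0.69,-0.6,0,0, 60,0.69,-0.6,0,0, 60,0.69,-0.6,0,0, 60,0,0,0,0.9, 60,0,0,0,0.9, 60,0,0,0,0.9, 60,0,0,0,0.9, 60,0,0,0,0]' 25
python3 - <<'E'
from h import *
s=observe(); print(s["clock"],np.round(s["position"],3),R.from_rotvec(s["ee_rot"]).as_matrix().round(3).tolist(),np.round(s["joints"],2))
p=camera_params("wrist"); print(p["xyz"],R.from_rotvec(p["orientation"]).as_matrix().round(3).tolist())
im=get_image("wrist")[:,:,::-1]; cv2.imwrite("pics/w1raw.png",im); cv2.imwrite("pics/w1.png",cv2.resize(im,(800,600),interpolation=cv2.INTER_CUBIC))
E
```

```text
clock: 1.77
position: [0.4879, -0.072, 0.2436]
ee_rot: [-3.135, 0.041, 0.017]
force: [-0.4, 0.4, 1.0]
width: 0.655
1.7667 [ 0.488 -0.072  0.244] [[1.0, -0.026, -0.011], [-0.026, -1.0, 0.006], [-0.011, -0.006, -1.0]] [ 0.22  0.25 -0.22  1.87  0.05  1.03 -1.62]
[ 0.56568928 -0.07496029  0.37498672] [[-0.026, -0.956, -0.293], [-1.0, 0.024, 0.012], [-0.005, 0.294, -0.956]]
```

View pics/w1.png

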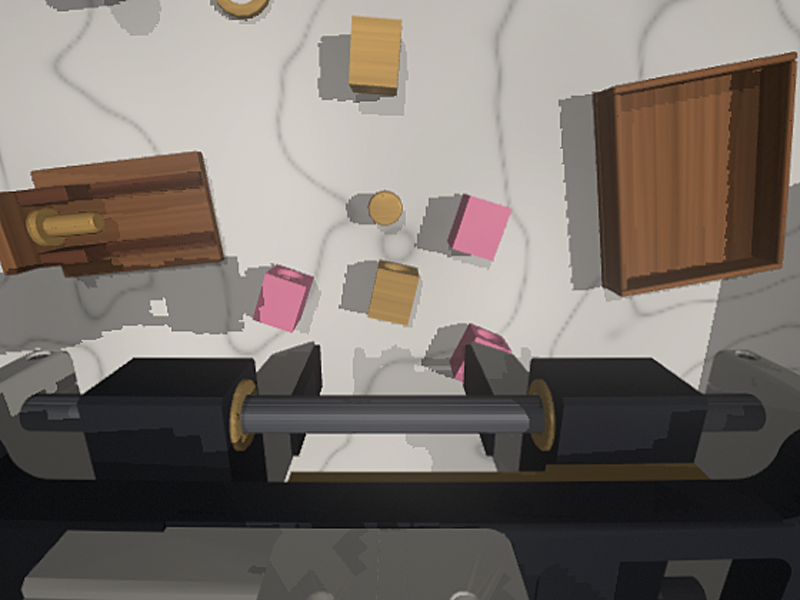

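Wrist view: collar 1 top is near (375,52), collar 2 near (395,293). The jig's open end runs (203,152) to (223,260), with its pin near (70,225). The tray is on the right. Computing poses from the corners.

```bash
python3 - <<'E'
from h import *
c=cam("wrist"); k=.7
im=cv2.imread("pics/w1raw.png"); g=cv2.cvtColor(im,cv2.COLOR_BGR2GRAY)
def q(name,pts,z):
    p=np.array(pts,np.float32)*k
    p=cv2.cornerSubPix(g,p.reshape(-1,1,2).copy(),(4,4),(-1,-1),(3,50,.01))[:,0]
    w=back(c,p,z)[:,:2]; print(name,(p/k).round(0).tolist(),w.round(4).tolist(),"mean",w.mean(0).round(4),"sides",np.linalg.norm(np.roll(w,-1,0)-w,axis=1).round(4), "dir",[round(float(np.degrees(np.arctan2(*(b-a)[::-1]))),1) for a,b in zip(w,np.roll(w,-1,0))])
q("c1",[(352,16),(402,18),(397,86),(349,84)],.036)
q("c2",[(380,262),(420,268),(408,325),(370,318)],.036)
q("jigend",[(203,152),(223,260)],.012)
q("jigside",[(203,152),(32,172)],.012)
q("rails",[(201,170),(203,184),(215,240),(218,253)],.022)
q("tray",[(594,92),(797,53),(783,265),(621,296)],.035)
d=im.copy(); d=cv2.resize(im[90:200,0:170],(800,518),interpolation=cv2.INTER_CUBIC); cv2.imwrite("pics/jigcrop.png",d)
E
```

```text
c1 [[351.0, 15.0], [401.0, 19.0], [397.0, 87.0], [348.0, 83.0]] [[0.6733, -0.0459], [0.6698, -0.0817], [0.625, -0.0777], [0.6285, -0.0417]] mean [ 0.6491 -0.0618] sides [0.036  0.045  0.0362 0.045 ] dir [-95.6, 175.0, 84.4, -5.3]
c2 [[380.0, 259.0], [417.0, 268.0], [409.0, 326.0], [365.0, 313.0]] [[0.4945, -0.0612], [0.4869, -0.0922], [0.4343, -0.0853], [0.4474, -0.0471]] mean [ 0.4657 -0.0714] sides [0.0318 0.053  0.0404 0.0492] dir [-103.8, 172.5, 71.1, -16.8]
jigend [[200.0, 151.0], [224.0, 256.0]] [[0.5848, 0.087], [0.4958, 0.0793]] mean [0.5403 0.0832] sides [0.0894 0.0894] dir [-175.0, 5.0]
jigside [[200.0, 151.0], [30.0, 171.0]] [[0.5848, 0.087], [0.5732, 0.2388]] mean [0.579  0.1629] sides [0.1522 0.1522] dir [94.4, -85.6]
rails [[206.0, 174.0], [203.0, 184.0], [215.0, 240.0], [218.0, 253.0]] [[0.5662, 0.0804], [0.5584, 0.0843], [0.5115, 0.0809], [0.5001, 0.0799]] mean [0.5341 0.0814] sides [0.0087 0.047  0.0114 0.0661] dir [153.6, -175.9, -175.0, 0.4]
tray [[592.0, 92.0], [797.0, 52.0], [781.0, 265.0], [621.0, 297.0]] [[0.6197, -0.225], [0.6465, -0.3766], [0.4832, -0.4036], [0.4577, -0.2685]] mean [ 0.5518 -0.3184] sides [0.154  0.1655 0.1375 0.1677] dir [-80.0, -170.6, 100.7, 15.0]
```

View pics/jigcrop.png

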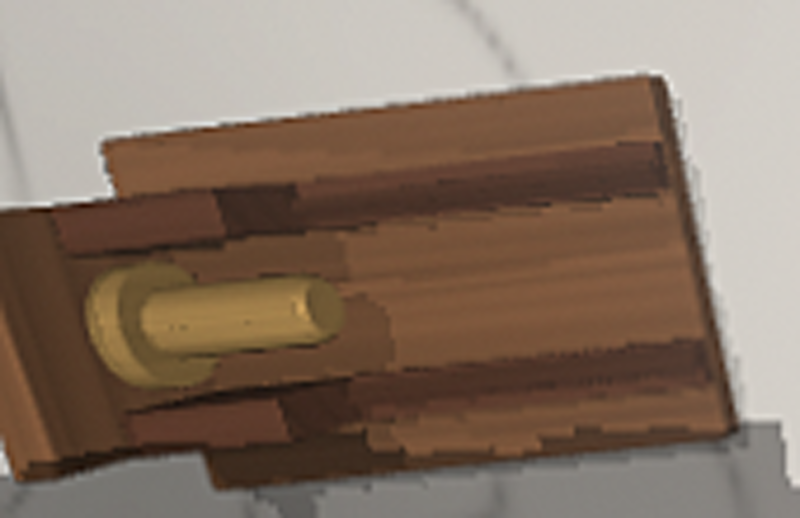

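```bash
python3 - <<'E'
from h import *
from scipy.optimize import least_squares
c=cam("wrist")
L=np.array([(-80,-48,12),(-80,48,12),(70,-48,12),(70,48,12),(8,0,30),])/1e3
P=np.array([(655,76),(726,432),(105,141),(216,487),(325,308)])*.2125+[0,90]
W=lambda v:np.c_[L[:,:2]@np.array([[np.cos(v[2]),np.sin(v[2])],[-np.sin(v[2]),np.cos(v[2])]])+v[:2],L[:,2]]
r=least_squares(lambda v:(proj(c,W(v))-P).ravel(),[.535,.16,1.65]); v=r.x
print(v,np.degrees(v[2]),r.fun.reshape(-1,2).round(2).tolist())
# pixel check vs top view with bias
ct=cam("top"); print((proj(ct,[*W(v)])*800/560).round(1).tolist())
# collar fits: c2 using outline top corners
L=np.array([(22.5,18,36),(22.5,-18,36),(-22.5,-18,36),(-22.5,18,36)])/1e3
for n,Q,g in(("c1",[(351,15),(401,19),(397,87),(348,83)],[.65,-.06,-.1]),("c2",[(381,262),(420,268),(408,325),(369,318)],[.465,-.07,-.25])):
    P=np.array(Q)*.7; r=least_squares(lambda v:(proj(c,W(v))-P).ravel(),g); print(n,r.x[:2].round(4),np.degrees(r.x[2]).round(1),r.fun.round(1))
E
```

```text
[0.53152074 0.16489055 1.64720704] 94.37801113489988 [[-0.45, -0.9], [1.43, 1.77], [-1.48, -0.79], [-0.52, 1.05], [0.97, -0.63]]
[[354.1, 309.9], [357.6, 364.9], [267.8, 315.9], [270.2, 371.2], [303.7, 339.7]]
c1 [ 0.6493 -0.0618] -5.3 [ 0.  -0.1  0.1 -0.1 -0.4 -0.   0.2  0.2]
c2 [ 0.4644 -0.0731] -12.2 [-1.7  1.7  0.4  3.1  1.2 -2.4  0.1 -2.7]
```

```bash
python3 -m jog '[60,0.8,-0.07,0,0.32, 60,0.8,-0.07,0,0.32, 60,0.8,-0.07,0.7,0, 60,0.8,-0.07,0.7,0, 60,0.82,-0.07,0.7,0, 60,0,0,0.7,0, 60,0,0,0,0]'; python3 - <<'E'
from h import *
s=observe(); M=R.from_rotvec(s["ee_rot"]).as_matrix(); print(np.degrees(np.arctan2(M[1,0],M[0,0])),M[:,2].round(3)); d=np.array([.6493,-.0618,.040])-s["position"]; print(M.T@d/.04, np.round(s["joints"],2))
E
```

```text
clock: 2.4
position: [0.6499, -0.0699, 0.1289]
ee_rot: [-3.136, 0.106, 0.013]
force: [-1.4, 0.5, -0.6]
width: 0.652
-3.8788706598342424 [-0.008  0.004 -1.   ]
[-0.0117844  -0.19434794  2.2235125 ] [ 0.14  0.61 -0.18  1.61  0.12  0.94 -1.71]
```

```bash
python3 -m jog '[60,0,-0.19,0,0.24, 60,0,0,0.6,0, 60,0,0,0.6,0, 60,0,0,0.6,0, 60,0,0,0.35,0, 60,0,0,0,0]'; python3 - <<'E'
from h import *
s=observe(); M=R.from_rotvec(s["ee_rot"]).as_matrix(); print(np.degrees(np.arctan2(M[1,0],M[0,0])),M[:,2].round(3)); d=np.array([.6493,-.0618,.040])-s["position"]; print(M.T@d/.04)
E
```

```text
clock: 2.9
position: [0.6496, -0.0637, 0.0456]
ee_rot: [-3.135, 0.125, 0.011]
force: [-0.1, 1.3, 0.6]
width: 0.654
-4.582490769720752 [-0.007  0.004 -1.   ]
[-0.01024349 -0.04627016  0.14111852]
```

```bash
python3 -m jog '[60,0,-0.04,0.14,0.1, 60,0,0,0,0, 0,0,0,0,0, 0,0,0,0,0, 0,0,0,0,0, 0,0,0,0,0, 0,0,0,0,0, 0,0,0,0,0, 0,0,0,0,0]' 25; python3 -m jog '[0,0,0,-0.5,0, 0,0,0,-0.8,0, 0,0,0,-0.8,0, 0,0,0,-0.8,0, 0,0,0,-0.5,0, 0,0,0,0,0]'; python3 - <<'E'
from h import *
s=observe(); M=R.from_rotvec(s["ee_rot"]).as_matrix(); print(np.degrees(np.arctan2(M[1,0],M[0,0])),M[:,2].round(3)); print(np.round(s["joints"],2),np.round(s["ft_torque"],2))
E
```

```text
clock: 3.65
position: [0.6522, -0.0629, 0.0478]
ee_rot: [-3.134, 0.138, -0.001]
force: [0.4, -1.3, -1.8]
width: 0.386
clock: 4.15
position: [0.6489, -0.0634, 0.185]
ee_rot: [-3.135, 0.137, 0.015]
force: [1.2, 0.3, -1.6]
width: 0.389
-5.008798790670282 [-0.01   0.004 -1.   ]
[ 0.13  0.55 -0.18  1.56  0.1   1.05 -1.73] [ 0.03 -0.14  0.01]
```

```bash
python3 -m jog '[0,0,0,0,-1, 0,0,0,0,-1, 0,0,0,0,-1, 0,0,0,0,-1, 0,0,0,0,-1, 0,0,0,0,-1, 0,0,0,0,-1, 0,0,0,0,-1, 0,0,0,0,-1, 0,0,0,0,-1, 0,0,0,0,-1, 0,0,0,0,-1, 0,0,0,0,-1, 0,0,0,0,-1, 0,0,0,0,-1, 0,0,0,0,-1, 0,0,0,0,-1, 0,0,0,0,-1, 0,0,0,0,0]'; cat > st.py <<'E'
from h import *
import sys
s=observe(); M=R.from_rotvec(s["ee_rot"]).as_matrix(); print("yaw",np.degrees(np.arctan2(M[1,0],M[0,0])).round(2),M[:,2].round(3),"pos",np.round(s["position"],4),"F",np.round(s["force"],1),"w",round(s["width"]*91.8,1),"t",s["clock"])
if len(sys.argv)>3: print("units",(M.T@(np.array(list(map(float,sys.argv[1:4])))-s["position"])/.04).round(3))
E
python3 st.py .540 .085 .185
```

```text
clock: 5.73
position: [0.6378, -0.0638, 0.1591]
ee_rot: [-1.813, -2.522, 0.025]
force: [0.2, -0.6, -3.2]
width: 0.39
yaw 108.54 [-0.038  0.008 -0.999] pos [ 0.6378 -0.0638  0.1591] F [ 0.2 -0.6 -3.2] w 35.8 t 5.7333
units [ 4.315 -1.154 -0.524]
```

```bash
python3 -m jog '[0,0.72,-0.2,-0.1,0, 0,0.72,-0.2,-0.1,0, 0,0.72,-0.2,-0.1,0, 0,0.72,-0.2,-0.1,0, 0,0.72,-0.2,-0.1,0, 0,0.72,-0.2,-0.1,0, 0,0,0,0,0.8, 0,0,0,0,0.8, 0,0,0,0,0.7, 0,0,0,0,0]'; python3 - <<'E'
from h import *
c=cam("wrist"); im=get_image("wrist")[:,:,::-1]; cv2.imwrite("pics/w2raw.png",im); cv2.imwrite("pics/w2.png",cv2.resize(im,(800,600),interpolation=cv2.INTER_CUBIC)); np.savez("w2.npz",*c)
E
python3 st.py .5344 .127 .08
```

```text
clock: 6.57
position: [0.5303, 0.0906, 0.1792]
ee_rot: [-2.154, -2.226, 0.042]
force: [0.5, -0.3, -3.0]
width: 0.39
yaw 92.12 [-0.05   0.011 -0.999] pos [0.5303 0.0906 0.1791] F [ 0.1  0.1 -2.4] w 35.9 t 6.6167
units [0.875 0.261 2.479]
```

View pics/w2.png

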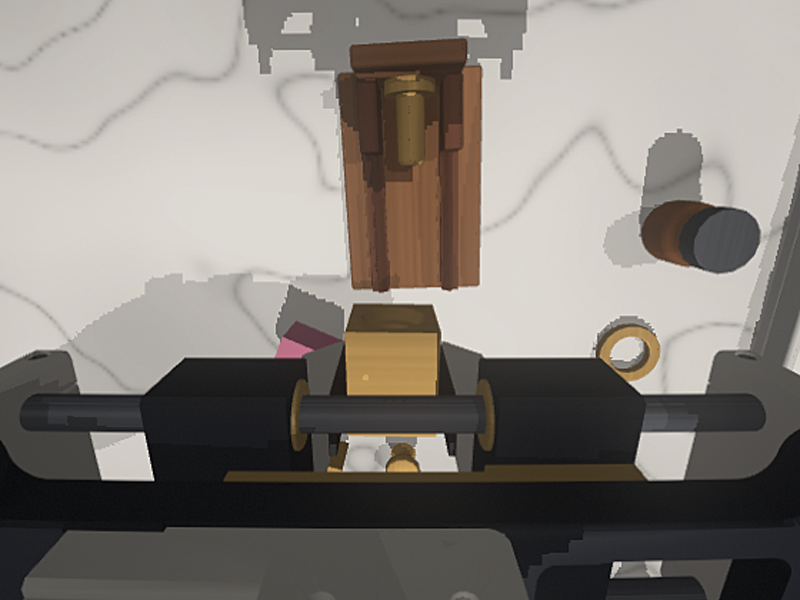

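```bash
python3 - <<'E'
from h import *
from scipy.optimize import least_squares
z=np.load("w2.npz"); c=[z[k] for k in z.files]
L=np.array([(-80,-48,12),(-80,48,12),(70,-48,12),(70,48,12),(8,0,30),])/1e3
P=np.array([(480,286),(352,289),(481,67),(339,73),(411,158)])*.7
W=lambda v:np.c_[L[:,:2]@np.array([[np.cos(v[2]),np.sin(v[2])],[-np.sin(v[2]),np.cos(v[2])]])+v[:2],L[:,2]]
r=least_squares(lambda v:(proj(c,W(v))-P).ravel(),[.535,.16,1.65]); v=r.x
print(v,np.degrees(v[2]),r.fun.reshape(-1,2).round(2).tolist())
# held collar: top near corners, estimate its top plane height & pose
s=observe(); M=R.from_rotvec(s["ee_rot"]).as_matrix()
for zz in (.16,.165,.17,.175): print(zz,back(c,np.array([(346,333),(440,332)])*.7,zz).round(4).tolist())
E
```

```text
[0.53339175 0.16757646 1.64270584] 94.12011168590332 [[-0.29, 0.23], [-0.44, 0.38], [1.52, -2.93], [-1.51, -1.53], [0.53, 4.31]]
0.16 [[0.5105, 0.1065, 0.16], [0.5474, 0.1088, 0.16]]
0.165 [[0.5112, 0.1084, 0.165], [0.547, 0.1107, 0.165]]
0.17 [[0.512, 0.1104, 0.17], [0.5465, 0.1126, 0.17]]
0.175 [[0.5128, 0.1123, 0.175], [0.5461, 0.1144, 0.175]]
```

```bash
python3 -m jog '[0,0.3,0.05,0,-0.34, 0,0.3,0.05,0,0, 0,0.3,0.05,0.5,0, 0,0,0,0.5,0, 0,0,0,0.5,0, 0,0,0,0.3,0, 0,0,0,0,0]'; python3 st.py .537 .128 .08;  python3 - <<'E'
from h import *
c=cam("wrist"); im=get_image("wrist")[:,:,::-1]; np.savez("w3.npz",*c); cv2.imwrite("pics/w3raw.png",im); cv2.imwrite("pics/w3.png",cv2.resize(im[30:300,120:480],(800,600),interpolation=cv2.INTER_CUBIC))
E
```

```text
clock: 7.2
position: [0.5323, 0.1365, 0.1043]
ee_rot: [-2.094, -2.28, 0.032]
force: [-0.7, -0.5, -2.1]
width: 0.393
yaw 94.85 [-0.048  0.016 -0.999] pos [0.5323 0.1365 0.1043] F [-0.7 -0.5 -2.1] w 36.1 t 7.2
units [-0.234  0.126  0.598]
```

View pics/w3.png

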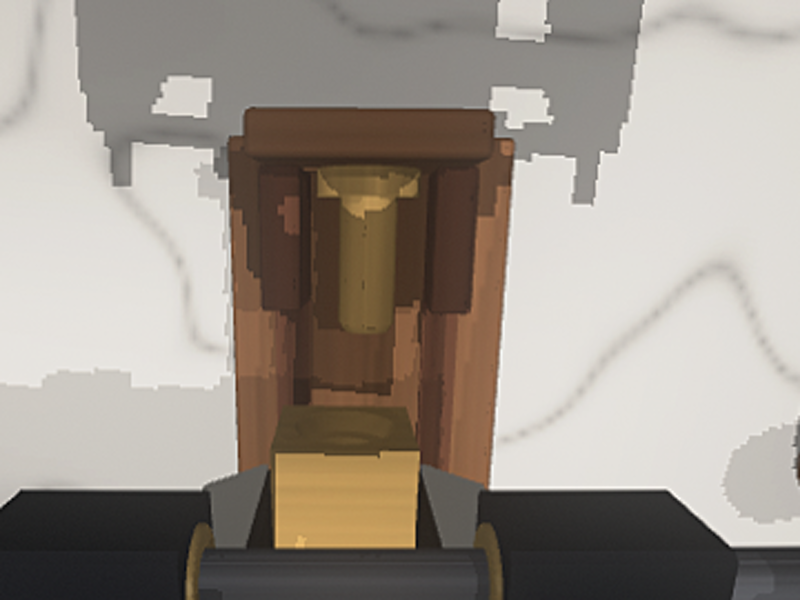

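The collar sits about 4.6 mm left of the pin axis (column 346 against 367), which matches the computed target. I'll correct that and lower it.

```bash
python3 -m jog '[0,-0.12,0.07,0,0.08, 0,-0.12,0.07,0.25,0, 0,0,0,0.3,0, 0,0,0,0,0]'; python3 st.py .537 .128 .062
```

```text
clock: 7.58
position: [0.5409, 0.129, 0.0836]
ee_rot: [-2.104, -2.273, 0.025]
force: [-1.6, -0.2, -2.6]
width: 0.389
yaw 94.39 [-0.043  0.018 -0.999] pos [0.5409 0.129  0.0836] F [-1.6 -0.2 -2.6] w 35.7 t 7.5833
units [-0.03  -0.076  0.544]
```

```bash
python3 -m jog '[0,0,-0.08,0,0, 0,0,0,0,0]'; python3 st.py .537 .128 .062; python3 st.py .537 .128 .062
```

```text
clock: 7.75
position: [0.5376, 0.1282, 0.0833]
ee_rot: [-2.105, -2.272, 0.025]
force: [-0.6, -0.4, -2.8]
width: 0.389
yaw 94.34 [-0.044  0.018 -0.999] pos [0.5376 0.1282 0.0833] F [-0.6 -0.4 -2.8] w 35.7 t 7.75
units [-0.016  0.008  0.531]
yaw 94.34 [-0.044  0.018 -0.999] pos [0.5376 0.1282 0.0833] F [-0.6 -0.4 -2.8] w 35.7 t 7.75
units [-0.016  0.008  0.531]
```

```bash
python3 -m jog '[0,0,0,0.2,0, 0,0,0,0.15,0, 0,0,0,0.1,0, 0,0,0,0.08,0, 0,0,0,0,0]'; python3 st.py .537 .128 .060
```

```text
clock: 8.17
position: [0.5367, 0.1288, 0.0608]
ee_rot: [-2.106, -2.272, 0.024]
force: [0.5, 0.6, -2.4]
width: 0.393
yaw 94.34 [-0.042  0.018 -0.999] pos [0.5367 0.1288 0.0608] F [ 0.5  0.6 -2.4] w 36.1 t 8.1667
units [-0.021  0.007  0.018]
```

```bash
python3 -m jog '[0,0,0,0.06,0, 0,0,0,0.06,0, 0,0,0,0.05,0, 0,0,0,0,0]'; python3 st.py .537 .128 .055
```

```text
clock: 8.5
position: [0.5359, 0.1298, 0.0589]
ee_rot: [-2.107, -2.275, 0.025]
force: [-0.3, 0.2, -1.8]
width: 0.388
yaw 94.38 [-0.041  0.016 -0.999] pos [0.5359 0.1298 0.0589] F [-0.3  0.2 -1.8] w 35.6 t 8.5
units [-0.049  0.028  0.096]
```

```bash
python3 -m jog '[0,0,0,0.12,0, 0,0,0,0.1,0, 0,0,0,0,0]'; python3 st.py .537 .128 .055
```

```text
clock: 8.75
position: [0.5364, 0.131, 0.0553]
ee_rot: [-2.109, -2.278, 0.022]
force: [0.2, -0.1, -1.7]
width: 0.39
yaw 94.4 [-0.037  0.015 -0.999] pos [0.5364 0.131  0.0553] F [ 0.2 -0.1 -1.7] w 35.8 t 8.75
units [-0.077  0.008  0.007]
```

```bash
python3 -m jog '[0,0,0,0.12,0, 0,0,0,0.1,0, 0,0,0,0,0]'; python3 st.py .537 .128 .055;  python3 - <<'E'
from h import *
c=cam("wrist"); im=get_image("wrist")[:,:,::-1]; np.savez("w4.npz",*c); cv2.imwrite("pics/w4raw.png",im); cv2.imwrite("pics/w4.png",cv2.resize(im[30:300,120:480],(800,600),interpolation=cv2.INTER_CUBIC))
E
```

```text
clock: 9.0
position: [0.537, 0.1324, 0.0512]
ee_rot: [-2.111, -2.282, 0.018]
force: [0.5, -0.3, -3.1]
width: 0.395
yaw 94.43 [-0.032  0.014 -0.999] pos [0.537  0.1324 0.0512] F [ 0.5 -0.3 -3.1] w 36.2 t 9.0
units [-0.107 -0.013 -0.096]
```

View pics/w4.png

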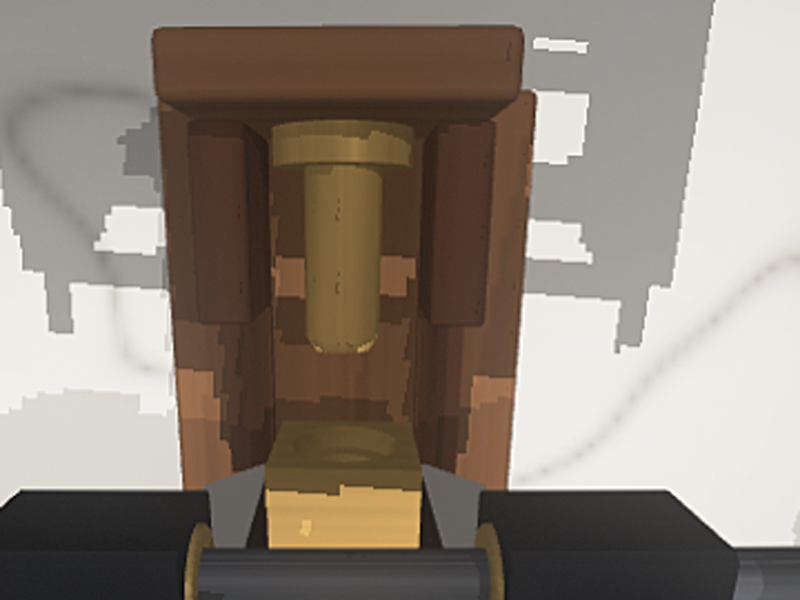

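Wrist crop: the collar's lower front edge (280–412, row 422) is centred in the channel floor (272–415) and at floor depth, in line with the pin (column 343). Releasing, then backing off behind it.

```bash
python3 -m jog '[52,0,0,0,0, 52,0,0,0,0, 52,0,0,0,0, 52,0,0,0,0, 52,0,0,-0.6,0, 52,0,0,-0.7,0, 52,0,0,-0.3,0, 0,-0.5,0,0,0, 0,-0.5,0,0,0, 0,0,0,0,0, 0,0,0,0,0, 0,0,0,0,0, 0,0,0,0,0]'; python3 st.py .539 .090 .052
```

```text
clock: 10.13
position: [0.5426, 0.0923, 0.114]
ee_rot: [-2.107, -2.281, 0.017]
force: [-0.7, 0.1, 0.3]
width: 0.18
yaw 94.53 [-0.035  0.017 -0.999] pos [0.5426 0.0923 0.114 ] F [-0.7  0.1  0.3] w 16.5 t 10.1333
units [-0.081 -0.042  1.552]
```

```bash
python3 -m jog '[0,-0.09,-0.05,0,0, 0,0,0,0.5,0, 0,0,0,0.5,0, 0,0,0,0.3,0, 0,0,0,0.1,0, 0,0,0,0,0]'; python3 st.py .539 .090 .051
```

```text
clock: 10.63
position: [0.5383, 0.0929, 0.0562]
ee_rot: [-2.1, -2.286, 0.014]
force: [0.4, -0.4, 0.3]
width: 0.006
yaw 94.82 [-0.034  0.019 -0.999] pos [0.5383 0.0929 0.0562] F [ 0.4 -0.4  0.3] w 0.6 t 10.6333
units [-0.078  0.017  0.129]
```

```bash
python3 -m jog '[0,0,0,0.12,0, 0,0.2,0,0,0, 0,0.2,0,0,0, 0,0.15,0,0,0, 0,0,0,0,0]'; python3 st.py .537 .1265 .051
```

```text
clock: 11.05
position: [0.5367, 0.1174, 0.0533]
ee_rot: [-2.101, -2.286, 0.013]
force: [0.4, -1.0, -0.2]
width: 0.006
yaw 94.82 [-0.032  0.019 -0.999] pos [0.5367 0.1174 0.0533] F [ 0.4 -1.  -0.2] w 0.5 t 11.05
units [0.224 0.029 0.062]
```

```bash
python3 -m jog '[0,0.1,0,0.05,0, 0,0.1,0,0,0, 0,0.1,0,0,0]'; python3 st.py .537 .162 .051;python3 -m jog '[0,0.1,0,0,0, 0,0.1,0,0,0]'; python3 st.py .537 .162 .051
```

```text
clock: 11.3
position: [0.5362, 0.1271, 0.0521]
ee_rot: [-2.105, -2.288, 0.018]
force: [2.2, -19.7, 6.3]
width: 0.007
yaw 94.75 [-0.032  0.013 -0.999] pos [0.5362 0.1271 0.0521] F [  2.2 -19.7   6.3] w 0.7 t 11.3
units [0.868 0.093 0.039]
clock: 11.47
position: [0.5361, 0.127, 0.0519]
ee_rot: [-2.116, -2.288, 0.033]
force: [0.1, -13.7, 5.5]
width: 0.004
yaw 94.45 [-0.033  0.001 -0.999] pos [0.5361 0.127  0.0519] F [  0.1 -13.7   5.5] w 0.4 t 11.4667
units [0.871 0.092 0.022]
```

The collar stops hard at TCP y = 0.127 with about 20 N, which is the place predicted for a too-narrow bore (jig x ≈ -8). I'll take it out to the tray and let the other collar confirm the result.

```bash
python3 -m jog '[0,-0.3,0,0,0, 60,0,0,-0.5,0, 60,0,0,-0.6,0, 60,0,0,-0.4,0, 60,0.4,0,0,0, 60,0.4,0,0,0, 60,0,0,0,0, 60,0,0,0,0]'; python3 st.py .5365 .152 .052
```

```text
clock: 12.13
position: [0.537, 0.1459, 0.1144]
ee_rot: [-2.118, -2.285, 0.032]
force: [0.8, 0.4, 0.3]
width: 0.466
yaw 94.34 [-0.033  0.003 -0.999] pos [0.537  0.1459 0.1144] F [0.8 0.4 0.3] w 42.8 t 12.1333
units [0.146 0.049 1.56 ]
```

```bash
python3 -m jog '[60,0.1,0.05,0,0, 60,0,0,0,0, 60,0,0,0,0, 60,0,0,0.5,0, 60,0,0,0.5,0, 60,0,0,0.4,0, 60,0,0,0.1,0, 60,0,0,0,0]'; python3 st.py .5365 .152 .052
```

```text
clock: 12.8
position: [0.5368, 0.1481, 0.0503]
ee_rot: [-2.119, -2.284, 0.035]
force: [0.0, 0.3, -0.0]
width: 0.655
yaw 94.29 [-0.035  0.001 -0.999] pos [0.5368 0.1481 0.0503] F [ 0.   0.3 -0. ] w 60.2 t 12.8
units [ 0.097 -0.002 -0.041]
```

```bash
python3 -m jog '[0,0,0,0,0, 0,0,0,0,0, 0,0,0,0,0, 0,0,0,0,0, 0,0,0,0,0, 0,0,0,0,0, 0,-0.2,0,0,0, 0,-0.25,0,0,0, 0,-0.25,0,0,0, 0,0,0,-0.3,0, 0,0,0,-0.6,0, 0,0,0,-0.8,0, 0,0,0,-0.8,0, 0,0,0,-0.4,0, 0,0,0,0,0]' 25; python3 st.py .552 -.318 .17
```

```text
clock: 14.05
position: [0.5434, 0.1123, 0.1761]
ee_rot: [-2.124, -2.278, 0.038]
force: [0.7, -0.5, -2.1]
width: 0.394
yaw 94.02 [-0.036 -0.    -0.999] pos [0.5434 0.1123 0.1761] F [ 0.7 -0.5 -2.1] w 36.2 t 14.05
units [-10.747  -0.535   0.146]
```

```bash
python3 -m jog '[0,-0.5,-0.03,0,0, 0,-0.85,-0.05,0,0, 0,-0.85,-0.05,0,0, 0,-0.85,-0.05,0,0, 0,-0.85,-0.05,0,0, 0,-0.85,-0.05,0,0, 0,-0.85,-0.05,0,0, 0,-0.85,-0.05,0,0, 0,-0.85,-0.05,0,0, 0,-0.85,-0.05,0,0, 0,-0.85,-0.05,0,0, 0,-0.85,-0.05,0,0, 0,-0.5,0,0,0, 0,0,0,0,0]'; python3 st.py .552 -.318 .047
```

```text
clock: 15.22
position: [0.5451, -0.3246, 0.1693]
ee_rot: [-2.122, -2.278, 0.035]
force: [-0.9, -0.7, -2.2]
width: 0.393
yaw 94.05 [-0.036  0.002 -0.999] pos [ 0.5451 -0.3246  0.1693] F [-0.9 -0.7 -2.2] w 36.1 t 15.2167
units [0.138 0.291 3.049]
```

```bash
python3 -m jog '[0,0.1,0.2,0.5,0, 0,0,0,0.6,0, 0,0,0,0.6,0, 0,0,0,0.6,0, 0,0,0,0.4,0, 0,0,0,0.2,0, 0,0,0,0,0]'; python3 st.py .552 -.318 .046
```

```text
clock: 15.8
position: [0.5471, -0.3225, 0.046]
ee_rot: [-2.131, -2.272, 0.033]
force: [0.6, -2.8, 3.9]
width: 0.392
yaw 93.67 [-0.034  0.003 -0.999] pos [ 0.5471 -0.3225  0.046 ] F [ 0.6 -2.8  3.9] w 36.0 t 15.8
units [ 0.104  0.131 -0.004]
```

```bash
python3 -m jog '[52,0,0,0,0, 52,0,0,0,0, 52,0,0,0,0, 52,0,0,0,0, 60,0,0,-0.5,0, 60,0,0,-0.9,0, 60,0,0,-0.9,0, 60,0,0,-0.9,0, 60,0,0,-0.9,0, 60,0.9,0,0,0, 60,0.9,0,0,0, 60,0.9,0,0,0, 60,0.9,0,0,0, 60,0.9,0,0,0, 60,0,0,0,0]'; python3 st.py .42 -.07 .2
```

```text
clock: 17.05
position: [0.5435, -0.1371, 0.2279]
ee_rot: [-2.145, -2.276, 0.021]
force: [-0.0, 1.1, 1.6]
width: 0.652
yaw 93.37 [-0.02 -0.   -1.  ] pos [ 0.5435 -0.1371  0.2279] F [-0.   1.1  1.6] w 59.9 t 17.05
units [ 1.855 -2.968  0.757]
```

```bash
python3 -m jog '[60,0,0,0,1, 60,0,0,0,1, 60,0,0,0,1, 60,0,0,0,1, 60,0,0,0,1, 60,0,0,0,1, 60,0,0,0,1, 60,0,0,0,1, 60,0,0,0,1, 60,0,0,0,1, 60,0,0,0,1, 60,0,0,0,1, 60,0,0,0,1, 60,0,0,0,1, 60,0,0,0,1, 60,0,0,0,1, 60,0,0,0,0.8, 60,0,0,0,0]'; python3 st.py .40 -.065 .2
```

```text
clock: 18.55
position: [0.5454, -0.1301, 0.2405]
ee_rot: [3.123, -0.317, -0.002]
force: [0.5, -0.5, -0.2]
width: 0.652
yaw -11.59 [-0.002 -0.003 -1.   ] pos [ 0.5454 -0.1301  0.2405] F [ 0.5 -0.5 -0.2] w 59.8 t 18.55
units [-3.887 -0.866  1.013]
```

```bash
python3 -m jog '[60,-0.78,-0.17,0.2,0.1, 60,-0.78,-0.17,0.2,0.1, 60,-0.78,-0.17,0.2,0.1, 60,-0.78,-0.17,0.2,0, 60,-0.78,-0.17,0.2,0, 60,0,0,0,0]'; python3 st.py .465 -.0715 .04;  python3 - <<'E'
from h import *
c=cam("wrist"); im=get_image("wrist")[:,:,::-1]; np.savez("w5.npz",*c); cv2.imwrite("pics/w5raw.png",im); cv2.imwrite("pics/w5.png",cv2.resize(im,(800,600),interpolation=cv2.INTER_CUBIC))
E
```

```text
clock: 19.05
position: [0.3959, -0.0615, 0.1996]
ee_rot: [3.119, -0.338, 0.006]
force: [-0.7, 0.1, 0.4]
width: 0.657
yaw -12.37 [ 0.004 -0.004 -1.   ] pos [ 0.3959 -0.0615  0.1996] F [-0.7  0.1  0.4] w 60.3 t 19.05
units [ 1.724 -0.141  3.997]
```

View pics/w5.png

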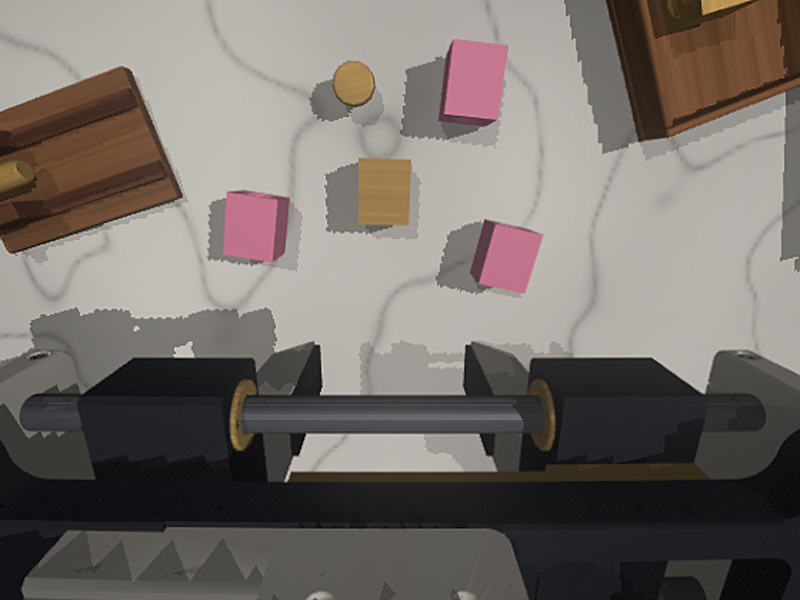

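```bash
python3 - <<'E'
from h import *
from scipy.optimize import least_squares
z=np.load("w5.npz"); c=[z[k] for k in z.files]
g=cv2.cvtColor(cv2.imread("pics/w5raw.png"),cv2.COLOR_BGR2GRAY)
L=np.array([(22.5,18,36),(22.5,-18,36),(-22.5,-18,36),(-22.5,18,36)])/1e3
W=lambda v:np.c_[L[:,:2]@np.array([[np.cos(v[2]),np.sin(v[2])],[-np.sin(v[2]),np.cos(v[2])]])+v[:2],L[:,2]]
P=np.array([(359,158),(411,160),(409,225),(358,222)],np.float32)*.7
P=cv2.cornerSubPix(g,P.reshape(-1,1,2).copy(),(3,3),(-1,-1),(3,50,.01))[:,0]
r=least_squares(lambda v:(proj(c,W(v))-P).ravel(),[.465,-.07,-.25]); print(r.x[:2].round(4),np.degrees(r.x[2]).round(1),r.fun.round(1))
E
```

```text
[ 0.4609 -0.0707] -13.4 [-0.4 -1.2 -0.2  0.1  0.4  0.7  0.3  0.6]
```

```bash
python3 -m jog '[60,0.55,-0.04,0,0.17, 60,0.55,-0.04,0.5,0, 60,0.55,-0.04,0.7,0, 60,0,0,0.7,0, 60,0,0,0.6,0, 60,0,0,0.3,0, 60,0,0,0,0]'; python3 st.py .4615 -.071 .04
```

```text
clock: 19.68
position: [0.4801, -0.0759, 0.0907]
ee_rot: [3.118, -0.341, 0.043]
force: [-0.5, 0.3, 0.4]
width: 0.654
yaw -12.47 [ 0.027 -0.007 -1.   ] pos [ 0.4801 -0.0759  0.0907] F [-0.5  0.3  0.4] w 60.0 t 19.6833
units [-0.516 -0.021  1.253]
```

```bash
python3 -m jog '[60,-0.25,-0.02,0.1,0.15, 60,-0.22,0,0.1,0, 60,0,0,0,0]'; python3 st.py .4615 -.071 .04
```

```text
clock: 19.93
position: [0.4649, -0.0716, 0.0828]
ee_rot: [3.117, -0.36, 0.047]
force: [-0.1, 0.1, 0.1]
width: 0.654
yaw -13.16 [ 0.03  -0.007 -1.   ] pos [ 0.4649 -0.0716  0.0828] F [-0.1  0.1  0.1] w 60.0 t 19.9333
units [-0.119  0.004  1.068]
```

```bash
python3 -m jog '[60,-0.1,0,0.4,0, 60,0,0,0.4,0, 60,0,0,0.2,0, 60,0,0,0.05,0, 60,0,0,0,0]'; python3 st.py .4615 -.071 .04
```

```text
clock: 20.35
position: [0.4675, -0.072, 0.0442]
ee_rot: [3.117, -0.352, 0.063]
force: [0.4, 0.4, 0.2]
width: 0.652
yaw -12.9 [ 0.04  -0.009 -0.999] pos [ 0.4675 -0.072   0.0442] F [0.4 0.4 0.2] w 59.8 t 20.35
units [-0.156  0.01   0.099]
```

```bash
python3 -m jog '[60,-0.13,0,0.1,0.08, 0,0,0,0,0, 0,0,0,0,0, 0,0,0,0,0, 0,0,0,0,0, 0,0,0,0,0, 0,0,0,0,0]' 25; python3 st.py .4615 -.071 .04; python3 -m jog '[0,0,0,-0.5,0, 0,0,0,-0.8,0, 0,0,0,-0.8,0, 0,0,0,-0.8,0, 0,0,0,-0.6,0, 0,0,0,0,0]'; python3 st.py .54 .085 .18
```

```text
clock: 20.93
position: [0.4638, -0.0711, 0.0423]
ee_rot: [3.115, -0.366, 0.069]
force: [-0.2, 0.1, -4.0]
width: 0.392
yaw -13.4 [ 0.043 -0.009 -0.999] pos [ 0.4638 -0.0711  0.0423] F [-0.2  0.1 -4. ] w 36.0 t 20.9333
units [-0.059  0.012  0.056]
clock: 21.43
position: [0.4542, -0.069, 0.1853]
ee_rot: [3.116, -0.364, 0.053]
force: [0.4, -0.3, -2.9]
width: 0.392
yaw -13.32 [ 0.033 -0.008 -0.999] pos [ 0.4542 -0.069   0.1853] F [ 0.4 -0.3 -2.9] w 36.0 t 21.4333
units [ 1.195 -4.241  0.175]
```

```bash
python3 -m jog '[0,0,0,0,-1, 0,0,0,0,-1, 0,0,0,0,-1, 0,0,0,0,-1, 0,0,0,0,-1, 0,0,0,0,-1, 0,0,0,0,-1, 0,0,0,0,-1, 0,0,0,0,-1, 0,0,0,0,-1, 0,0,0,0,-1, 0,0,0,0,-1, 0,0,0,0,-1, 0,0,0,0,-1, 0,0,0,0,-1, 0,0,0,0,-1, 0,0,0,0,-0.9, 0,0,0,0,0]'; python3 st.py .538 .12 .15
```

```text
clock: 22.93
position: [0.4426, -0.0693, 0.1692]
ee_rot: [2.152, 2.275, 0.008]
force: [0.6, 0.8, -2.9]
width: 0.391
yaw 93.17 [ 0.011 -0.003 -1.   ] pos [ 0.4426 -0.0693  0.1692] F [ 0.6  0.8 -2.9] w 35.9 t 22.9333
units [4.595 2.637 0.492]
```

```bash
python3 -m jog '[0,0.7,0.42,0,-0.1, 0,0.7,0.42,0,-0.1, 0,0.7,0.42,0,0, 0,0.7,0.42,0,0, 0,0.7,0.42,0,0, 0,0.4,0.2,0,0, 0,0.1,0.05,0,0, 0,0,0,0,0]'; python3 st.py .537 .128 .09
```

```text
clock: 23.6
position: [0.5257, 0.0997, 0.1608]
ee_rot: [2.173, 2.267, -0.004]
force: [-0.6, 0.2, -2.9]
width: 0.392
yaw 92.4 [-0.001 -0.003 -1.   ] pos [0.5257 0.0997 0.1608] F [-0.6  0.2 -2.9] w 36.0 t 23.6
units [0.701 0.313 1.768]
```

```bash
python3 -m jog '[0,0.3,0.1,0,-0.33, 0,0.3,0.1,0.4,0, 0,0.1,0.05,0.5,0, 0,0,0,0.5,0, 0,0,0,0.2,0, 0,0,0,0,0]'; python3 st.py .536 .128 .085
```

```text
clock: 24.1
position: [0.5334, 0.1251, 0.0933]
ee_rot: [2.136, 2.3, -0.01]
force: [0.5, 0.7, -2.4]
width: 0.388
yaw 94.22 [-0.002 -0.006 -1.   ] pos [0.5334 0.1251 0.0933] F [ 0.5  0.7 -2.4] w 35.7 t 24.1
units [0.069 0.071 0.208]
```

```bash
python3 -m jog '[0,0.06,0.06,0.1,0, 0,0,0,0.1,0, 0,0,0,0,0]'; python3 st.py .536 .128 .053;  python3 - <<'E'
from h import *
im=get_image("wrist")[:,:,::-1]; cv2.imwrite("pics/w6.png",cv2.resize(im[30:300,120:480],(800,600),interpolation=cv2.INTER_CUBIC))
E
```

```text
clock: 24.35
position: [0.536, 0.1262, 0.0858]
ee_rot: [2.138, 2.297, -0.011]
force: [0.2, -0.7, -2.8]
width: 0.392
yaw 94.11 [-0.002 -0.007 -1.   ] pos [0.536  0.1262 0.0858] F [ 0.2 -0.7 -2.8] w 36.0 t 24.35
units [0.052 0.004 0.82 ]
```

View pics/w6.png

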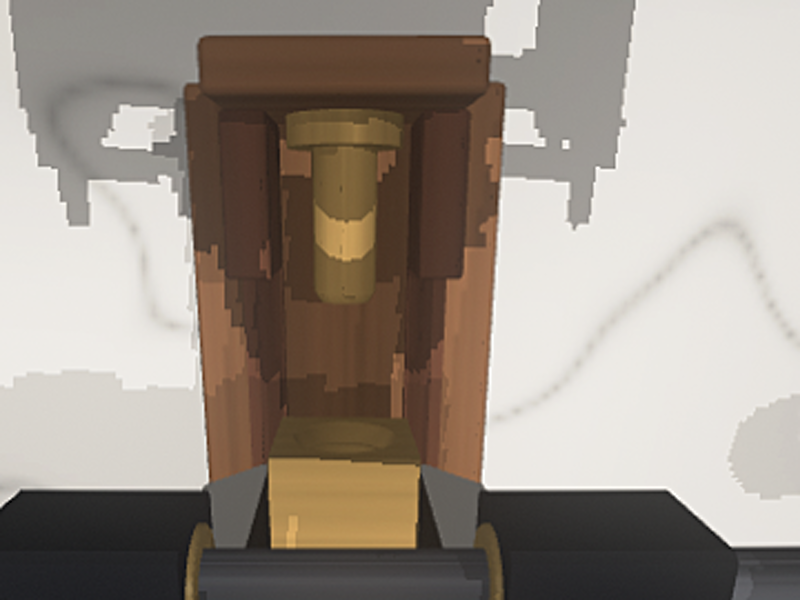

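The second collar is centred on the pin and channel (column 345 for all). Lowering.

```bash
python3 -m jog '[0,0,0,0.25,0, 0,0,0,0.25,0, 0,0,0,0.15,0, 0,0,0,0.1,0, 0,0,0,0,0]'; python3 st.py .536 .128 .053
```

```text
clock: 24.82
position: [0.5372, 0.1256, 0.0568]
ee_rot: [2.137, 2.293, -0.008]
force: [-2.2, 0.7, 5.0]
width: 0.394
yaw 94.04 [ 0.002 -0.008 -1.   ] pos [0.5372 0.1256 0.0568] F [-2.2  0.7  5. ] w 36.2 t 24.8167
units [ 0.064 -0.027  0.095]
```

```bash
python3 -m jog '[0,0,-0.03,0.04,0, 0,0,0,0.06,0, 0,0,0,0,0]'; python3 st.py .536 .128 .053;  python3 - <<'E'
from h import *
im=get_image("wrist")[:,:,::-1]; cv2.imwrite("pics/w7.png",cv2.resize(im[30:300,120:480],(800,600),interpolation=cv2.INTER_CUBIC))
E
```

```text
clock: 25.07
position: [0.5366, 0.1257, 0.0562]
ee_rot: [2.133, 2.291, -0.007]
force: [-1.0, -0.3, -1.7]
width: 0.401
yaw 94.07 [ 0.005 -0.011 -1.   ] pos [0.5366 0.1257 0.0562] F [-1.  -0.3 -1.7] w 36.8 t 25.0667
units [ 0.058 -0.012  0.079]
```

View pics/w7.png

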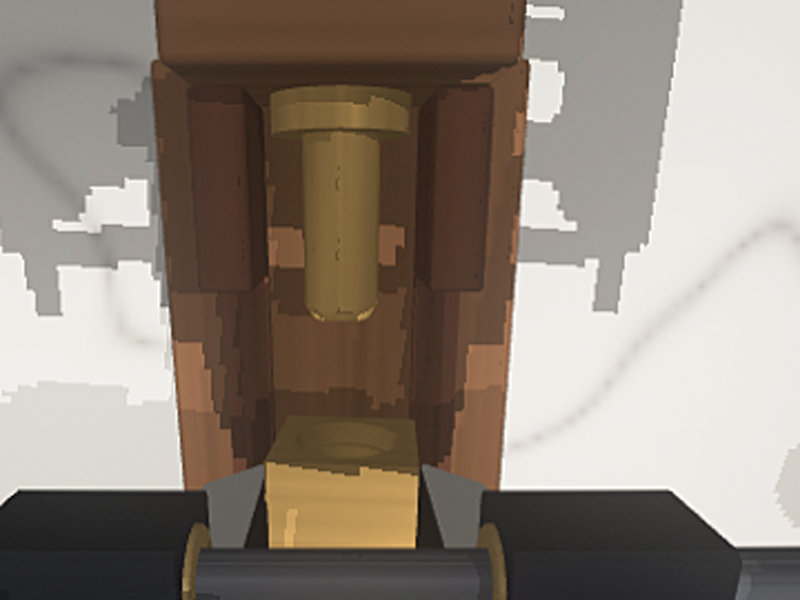

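The lower front edge (285–415) is about 2 mm right of the floor's centre (272–412), so the right edge is riding the flare. I'll shift left and press down gently.

```bash
python3 -m jog '[0,0,-0.06,0,0, 0,0,0,0.08,0, 0,0,0,0.05,0, 0,0,0,0,0]'; python3 st.py .536 .128 .053
```

```text
clock: 25.45
position: [0.5363, 0.1257, 0.0513]
ee_rot: [2.132, 2.288, -0.001]
force: [-5.4, -0.6, 7.4]
width: 0.387
yaw 94.03 [ 0.01 -0.01 -1.  ] pos [0.5363 0.1257 0.0513] F [-5.4 -0.6  7.4] w 35.6 t 25.45
units [ 0.058 -0.004 -0.044]
```

```bash
python3 -m jog '[52,0,0,0,0, 52,0,0,0,0, 52,0,0,0,0, 52,0,0,0,0, 52,0,0,-0.6,0, 52,0,0,-0.7,0, 52,0,0,-0.3,0, 0,-0.5,0,0,0, 0,-0.5,0,0,0, 0,0,0,0,0, 0,0,0,0,0, 0,0,0,0,0, 0,0,0,0,0]'; python3 st.py .539 .083 .052; python3 - <<'E'
from h import *
im=get_image("wrist")[:,:,::-1]; cv2.imwrite("pics/w8.png",cv2.resize(im[30:300,120:480],(800,600),interpolation=cv2.INTER_CUBIC))
E
```

```text
clock: 26.53
position: [0.538, 0.0872, 0.1149]
ee_rot: [2.132, 2.293, -0.001]
force: [0.1, 0.8, 0.3]
width: 0.18
yaw 94.16 [ 0.007 -0.008 -1.   ] pos [0.538  0.0872 0.1149] F [0.1 0.8 0.3] w 16.6 t 26.5333
units [-0.093  0.006  1.572]
```

View pics/w8.png

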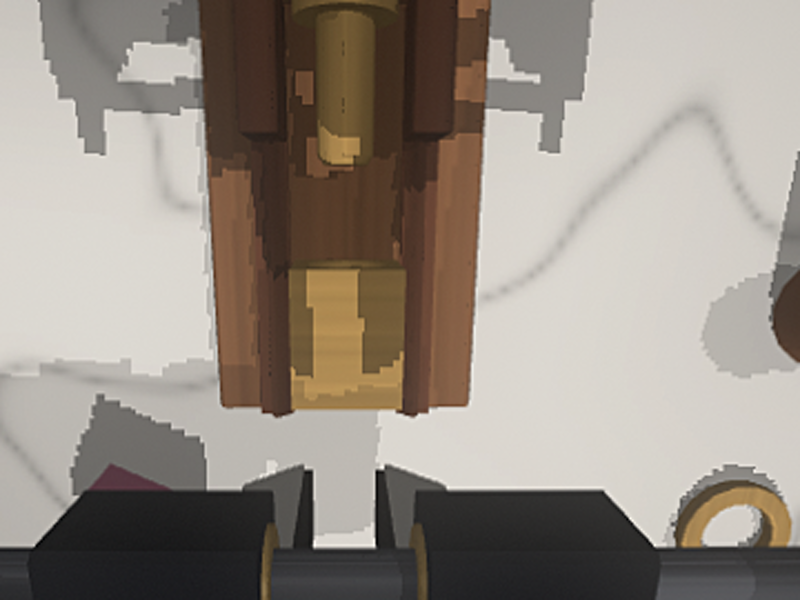

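The collar lies flat and straight in the channel, its rear edge (row 408) near the open end. That was the last of my 12 pictures. Lowering behind it, then pushing.

```bash
python3 -m jog '[0,-0.3,0,0,0, 0,0,0,0.5,0, 0,0,0,0.5,0, 0,0,0,0.4,0, 0,0,0,0.15,0, 0,0,0,0,0]'; python3 st.py .537 .083 .052
```

```text
clock: 27.08
position: [0.5403, 0.074, 0.051]
ee_rot: [2.127, 2.296, 0.001]
force: [-0.3, -0.1, -0.4]
width: 0.002
yaw 94.39 [ 0.009 -0.008 -1.   ] pos [0.5403 0.074  0.051 ] F [-0.3 -0.1 -0.4] w 0.2 t 27.0833
units [ 0.231 -0.065 -0.028]
```

```bash
python3 -m jog '[0,0.25,-0.06,0,0, 0,0.25,0,0,0, 0,0.2,0,0,0, 0,0.2,0,0,0, 0,0.15,0,0,0, 0,0,0,0,0]'; python3 st.py .5365 .127 .052; python3 -m jog '[0,0.1,0,0,0, 0,0.1,0,0,0, 0,0.1,0,0,0]'; python3 st.py .5365 .127 .052
```

```text
clock: 27.58
position: [0.535, 0.1196, 0.0533]
ee_rot: [2.125, 2.294, 0.002]
force: [0.1, -1.4, -1.0]
width: 0.007
yaw 94.39 [ 0.011 -0.009 -1.   ] pos [0.535  0.1196 0.0533] F [ 0.1 -1.4 -1. ] w 0.6 t 27.5833
units [0.181 0.05  0.032]
clock: 27.83
position: [0.5341, 0.1318, 0.0536]
ee_rot: [2.124, 2.293, 0.001]
force: [-0.0, -2.0, -0.0]
width: 0.006
yaw 94.38 [ 0.012 -0.01  -1.   ] pos [0.5341 0.1318 0.0536] F [-0. -2. -0.] w 0.5 t 27.8333
units [-0.124  0.049  0.042]
```

It passed the earlier stop point with only 2 N, so this one fits. Pushing it home.

```bash
python3 -m jog '[0,0.12,0,0,0, 0,0.12,0,0,0, 0,0.12,0,0,0, 0,0.1,0,0,0, 0,0.1,0,0.02,0]'; python3 st.py .5345 .163 .052; python3 -m jog '[0,0.08,0,0.02,0, 0,0.08,0,0,0, 0,0.08,0,0,0]'; python3 st.py .5345 .163 .052
```

```text
clock: 28.25
position: [0.5324, 0.1558, 0.0525]
ee_rot: [2.126, 2.292, 0.0]
force: [1.2, -3.1, -1.3]
width: 0.002
yaw 94.31 [ 0.012 -0.01  -1.   ] pos [0.5324 0.1558 0.0525] F [ 1.2 -3.1 -1.3] w 0.2 t 28.25
units [0.175 0.066 0.01 ]
clock: 28.5
position: [0.532, 0.1621, 0.0515]
ee_rot: [2.125, 2.286, -0.009]
force: [-0.7, -19.2, 14.2]
width: 0.008
yaw 94.18 [ 0.011 -0.018 -1.   ] pos [0.532  0.1621 0.0515] F [ -0.7 -19.2  14.2] w 0.8 t 28.5
units [ 0.019  0.065 -0.013]
```

```bash
python3 -m jog '[0,0.1,0,0,0, 0,0.1,0,0,0]'; python3 st.py; python3 -m jog '[0,-0.2,0,0,0, 0,-0.4,0,0,0, 0,-0.2,0,0,0, 0,0,0,-0.6,0, 0,0,0,-0.9,0, 0,0,0,-0.9,0, 0,0,0,-0.9,0, 0,-0.8,0,0,0, 0,-0.8,0,0,0, 0,0,0,0,0]'; python3 - <<'E'
from h import *
from scipy.optimize import least_squares
c=cam("wrist"); im=get_image("wrist"); cv2.imwrite("pics/w9.png",im[:,:,::-1])
t=get_image("top"); cv2.imwrite("pics/top9.png",t[:,:,::-1]); ct=cam("top")
a=cv2.imread("pics/top_raw0.png"); d=cv2.absdiff(a,t[:,:,::-1]).max(2)
# brass regions in both views
for nm,I,cc in(("wrist",im[:,:,::-1],c),("top",t[:,:,::-1],ct)):
    h=cv2.cvtColor(np.ascontiguousarray(I),cv2.COLOR_BGR2HSV)
    m=((h[...,1]>110)&(h[...,0]>15)&(h[...,0]<26)&(h[...,2]>55)).astype(np.uint8)
    n,l,st,ce=cv2.connectedComponentsWithStats(m)
    for i in range(1,n):
        if st[i,4]>40 and ce[i][1]>120*(nm=="top"):
            p=np.argwhere(l==i)[:,::-1].astype(float); w=back(cc,p,.048)[:,:2]
            print(nm,ce[i].round(),st[i,4],"lo",w.min(0).round(3),"hi",w.max(0).round(3),"mean",w.mean(0).round(3))
v=[.5334,.1665,np.radians(94.2)]
e=np.array([np.cos(v[2]),np.sin(v[2])]); print("home centre exp",np.array(v[:2])+.0275*e)
E
python3 st.py
```

```text
clock: 28.67
position: [0.532, 0.1621, 0.0516]
ee_rot: [2.127, 2.275, -0.024]
force: [-0.8, -13.4, 10.1]
width: 0.008
yaw 93.84 [ 0.009 -0.03  -1.   ] pos [0.532  0.1621 0.0516] F [ -0.8 -13.4  10.1] w 0.8 t 28.6667
clock: 29.5
position: [0.5378, 0.0736, 0.1929]
ee_rot: [2.12, 2.287, -0.012]
force: [0.6, -0.3, -0.9]
width: 0.004
wrist [277.  62.] 2778 lo [0.513 0.169] hi [0.552 0.225] mean [0.532 0.197]
wrist [414. 226.] 614 lo [0.665 0.035] hi [0.705 0.075] mean [0.685 0.056]
wrist [267. 292.] 141 lo [ 0.536 -0.062] hi [ 0.543 -0.003] mean [ 0.539 -0.033]
wrist [282. 294.] 137 lo [ 0.551 -0.061] hi [ 0.559 -0.003] mean [ 0.555 -0.035]
wrist [260. 332.] 2226 lo [ 0.34  -0.107] hi [ 0.683 -0.07 ] mean [ 0.534 -0.088]
wrist [408. 399.] 524 lo [ 0.7   -0.194] hi [ 0.768 -0.172] mean [ 0.734 -0.184]
top [388. 144.] 143 lo [ 0.728 -0.269] hi [ 0.79 -0.24] mean [ 0.764 -0.257]
top [268. 168.] 90 lo [0.682 0.019] hi [0.719 0.061] mean [0.701 0.04 ]
top [412. 232.] 321 lo [ 0.524 -0.333] hi [ 0.565 -0.284] mean [ 0.546 -0.309]
top [202. 236.] 291 lo [0.514 0.167] hi [0.552 0.223] mean [0.533 0.195]
top [311. 236.] 79 lo [ 0.525 -0.075] hi [ 0.547 -0.054] mean [ 0.535 -0.065]
top [548. 335.] 94 lo [ 0.297 -0.63 ] hi [ 0.337 -0.586] mean [ 0.311 -0.606]
home centre exp [0.53138595 0.19392615]
yaw 94.5 [ 0.011 -0.018 -1.   ] pos [0.5367 0.0782 0.1924] F [0.4 0.8 0.2] w 0.2 t 29.6
```

```bash
python3 - <<'E'
from h import *
for f in("pics/top_raw0.png","pics/top9.png"):
    h=cv2.cvtColor(cv2.imread(f),cv2.COLOR_BGR2HSV); m=((h[...,0]>160)&(h[...,1]>70)&(h[...,2]>80)).astype(np.uint8)
    n,l,st,ce=cv2.connectedComponentsWithStats(m); print([ce[i].round(1).tolist() for i in range(1,n) if st[i,4]>60])
sign_off()
E
```

```text
[[343.0, 243.1], [271.8, 267.3], [346.3, 294.3]]
[[343.0, 243.1], [349.0, 289.4]]
the job is handed in; nothing more can be done
```

The job is handed in at about 30 s of the 72 s. The second collar I tried fits and is fully home on the pin. The other is in the tray.

- **Collar from (0.649, -0.062), does not fit:** it stopped at about 20 N, right where a too-narrow bore should stop (jig x ≈ -8 mm). I drew it back off the pin, lifted it out and put it in the tray. The last top view shows it inside, at about (0.546, -0.309).
- **Collar from (0.461, -0.071), fits:** it passed that stop with about 2–3 N and slid on until it met the shoulder. That was 35.1 mm beyond the first collar's stop, against 35.5 mm expected. The final images show it as one continuous brass patch with the shoulder, at the expected place.

**Forces:** the push readings stayed at about 24 N or less. They were read only at the end of each move, so a short peak between readings could have been missed.

**Bystanders:** the lock ring and cabinet knob measured within about 2 mm of where they started. I did not re-measure the screwdriver, planter or oil jar, and the lamp shade only roughly, but no move was aimed near them.

**One check did not agree:** comparing the pink blocks in the top view before and after, only one of the three matched exactly. One was not detected, and the third's centre had shifted about 5 px (roughly 12 mm). The arm was still over that area and probably hid parts of them. I recorded no contact there, but I handed in without a clear view, so it is not confirmed.

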